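# Put the window-topped parts tins away in the jeweller's tray

## Robot

A 6-joint arm with a two-finger parallel gripper is mounted at the origin on the work surface. World frame = base frame: x ahead of the robot, y to its left, z up, the work surface at z = 0. Lengths are in m, angles in rad, forces in N, time in s.
With the tool pointing down it reaches from about 0.35 to 0.775 m from the base axis. Payload 7.3 kg.
Tool frame: the origin (TCP) lies on the mounting face of the last link; the fingertips stand 178 mm ahead of it and the grasp point (between the pads) lies 159 mm ahead of it (robot.grip_depth is the distance from the TCP to the grasp point, in m); z points along the fingers, y is the line along which they close (so a half turn about z gives the same grasp; the last joint's range is limited). The gripper opens to 92 mm and grips with 3 to 60 N. Pads are 19 mm wide; open, the fingers measure 130 mm over their backs; the gripper's body (75 mm by 190 mm) begins 47 mm behind the grasp point.
Start: joints at [1, 0.342, 1.524, -0, 1.275, -0.146], TCP at [0.216, 0.478, 0.405] pointing down, gripper open.
Joint ranges: [-2.53, 2.53], [-0.77, 2.02], [0.04, 2.7], [-1, 4.14], [0.28, 2.66], [-3.11, 3.11]. Speed limits (rad/s): [2.57, 2.57, 3.14, 3.14, 3.14, 3.14].

## Interface

Orientations are given as [roll, pitch, yaw] about the fixed x, y, z axes, in that order (R = Rz(yaw) Ry(pitch) Rx(roll)).
In Python, from cell import observe, cams, robot, models gives the robot as it stands.
- The arm moves only by the shell command python3 -m jog 'ROWS' [FORCE]. ROWS is JSON, a list of rows, each a list of 3 entries, a list of its own where there are three numbers: the shift along the tool's x, y, z each as a share of 0.4 m, from -1 to 1, then the turn about the tool's z as a share of pi rad, from -1 to 1, then the closure, from 0 (fully open) to 1 (shut). In form: [[[x, y, z], turn, jaw], ...]. A call has 1 to 12 rows; each row is the pose to reach, as a shift and turn from the pose commanded when the call began, along the tool's axes at that moment, turning the shorter way round; what a row does not reach only later rows make up. A row lasts 1/8 s, in which the tool goes at most 62.5 mm and 10.7 degrees, less where a joint would pass 70% of its speed; a pose out of reach is approached as far as the arm can. A call with a number of a shift or a turn outside -1 to 1 is refused whole. A call with a gripper value outside its range is refused whole. The fingers move at their own pace and stop on an object; FORCE is the grip in N (left out, the last holds). Time passes only in rows, so rows that repeat a pose let the fingers close. It gives the time, the measured TCP pose, the force, the opening and the grip force at its end, in the units of the state.
- observe(): the state, without advancing time (a new reading comes with each control period).
- cams.read_camera(name): name is "scene" or "top" or "wrist"; returns the picture (480x640x3 uint8, red, green, blue); there is no depth.
- cams.camera_model(name): a dict with "camera_matrix" (3x3 intrinsics, pixels), "k1" (the pictures are not rectified: a ray, as slopes to the right and down, at radius r is drawn at 1 + k1 r^2 times it, then the intrinsics apply), "pose" (4x4, takes a point from camera to world coordinates). Camera axes: x right, y down, z forward; pixel columns grow to the right and rows downward; lengths in m; the calibration is good to about 2 mm. A picture is of the moment at which its call begins: read the wrist's pose just before it. camera_model takes no time and is no camera call; for the wrist camera it gives the pose at the moment of the call.
- robot.hand_in(): hands the job in; it is judged then, once.
Trained networks look in the newest picture that a camera, given by its name, has taken for a name from the list of things; names that differ only in an ending like _2 or _b are one class to them, and where a whole thing is asked for, a point or a joint stands for the part that bears it (a point fixed in the world has none). Each returns a list of dicts, best first, with "confidence" (0 to 1); they miss things now and then, are a little off and sometimes report something else, mostly with a low value. They report only what shows in the picture. A call takes as long as a camera call.
- models.find_in(target, camera): "position" ([x, y, z] in m, in world coordinates, good to about 4 mm: the middle of the surface that is visible of it).
- models.pinpoint(target, camera): "position" ([x, y, z] in m, in world coordinates, good to about 4 mm: a listed point, or the origin of a listed thing).
The state is a dict: "time": time; "qpos": joint angles; "qvel": joint speeds; "joint_efforts": joint torques, N m; "tool_pos": TCP position; "tool_rot": TCP orientation; "contact_force": force on the tool from outside, world axes, zero at the start; "torque": the same for the moment, N m; "opening": finger opening in m; "grip_force": force on a finger pad.
Only numpy, scipy, OpenCV 4.12 (cv2) and the standard library are available. Lean on these libraries where they do the work, as an engineer would, in place of code of your own. Each camera call takes 0.05 s, during which the arm holds its last target. There are 200 camera calls.

## Task

Gather the three parts tins with the clear window lids into the wooden tray on the jeweller's bench, each upright and right down in the recess bored for its size; set them down, do not drop them. The two polish tins with solid plain lids do not belong there: leave them where they stand, and leave the steel bench block and the ring clamp alone too.

Things in the scene. Friction and masses are not known exactly. Their poses are not given: they have to be found in the camera images.
- tin_large: Large parts tin: round aluminium screw-lid tin, 60 mm diameter, 32 mm tall, whose lid is a clear window in a rolled rim, brass jump rings seen through it; stands upright on the bench. Origin at the centre of its underside, z up; its yaw means nothing. About 140 g.
- tin_medium: Medium parts tin: round aluminium screw-lid tin, 45 mm diameter, 32 mm tall, whose lid is a clear window in a rolled rim, steel pins seen through it; stands upright on the bench. Origin at the centre of its underside, z up; its yaw means nothing. About 80 g.
- tin_small: Small parts tin: round aluminium screw-lid tin, 30 mm diameter, 32 mm tall, whose lid is a clear window in a rolled rim, copper rings seen through it; stands upright on the bench. Origin at the centre of its underside, z up; its yaw means nothing. About 40 g.
- seat_large: Large recess: fixed block 88 x 88 x 14 mm, a round recess 76 mm wide, 8 mm deep, felt-floored, in its top, for the 60 mm tin. One of three blocks in a row along their x axis, in any order, 90 mm apart, in a wooden tray 286 x 108 mm (rim 12 mm above the bench, below the blocks' tops). Origin: centre of the block's underside, z up, 4 mm above the bench; recess floor 6 mm, block top 14 mm above it.
- seat_medium: Medium recess: fixed block 88 x 88 x 14 mm, a round recess 61 mm wide, 8 mm deep, felt-floored, in its top, for the 45 mm tin. One of three blocks in a row along their x axis, in any order, 90 mm apart, in a wooden tray 286 x 108 mm (rim 12 mm above the bench, below the blocks' tops). Origin: centre of the block's underside, z up, 4 mm above the bench; recess floor 6 mm, block top 14 mm above it.
- seat_small: Small recess: fixed block 88 x 88 x 14 mm, a round recess 46 mm wide, 8 mm deep, felt-floored, in its top, for the 30 mm tin. One of three blocks in a row along their x axis, in any order, 90 mm apart, in a wooden tray 286 x 108 mm (rim 12 mm above the bench, below the blocks' tops). Origin: centre of the block's underside, z up, 4 mm above the bench; recess floor 6 mm, block top 14 mm above it.
- polish_large: Large polish tin, does not belong in the tray: round aluminium screw-lid tin of a parts tin's size, 60 mm diameter, 32 mm tall, but with a solid plain metal lid with a raised middle panel, no window, and fine ribs round its side. Loose, stands upright. Origin at the centre of its underside.
- polish_medium: Medium polish tin, does not belong in the tray: round aluminium screw-lid tin of a parts tin's size, 45 mm diameter, 32 mm tall, but with a solid plain metal lid with a raised middle panel, no window, and fine ribs round its side. Loose, stands upright. Origin at the centre of its underside.
- bench_block: Bystander: bright steel bench block, 64 x 64 x 18 mm, 0.55 kg, loose on the bench. Origin at the centre of its underside, sides along x and y.
- ring_clamp: Bystander: wooden ring clamp with a dark steel band, 140 x 30 x 24 mm, lying along its x axis, loose on the bench. Origin at the centre of its underside.

How it is judged:
At the end, for the whole second after the job is handed in: Each window tin stands released and at rest in the recess of its size: centre within 10 mm of the block's in plan, underside within 2.5 mm of the recess floor, upright within 0.06 rad; polish tins, bench block and ring clamp within 25 mm of where they started (horizontal distance between tin_large and seat_large below 0.01 m and z of tin_large in the frame of seat_large between 0.003 and 0.0085 m and angle between each of tin_large, tin_medium, tin_small's own z axis and vertical below 0.06 rad and linear speed of each of tin_large, tin_medium, tin_small below 0.01 m/s and contact force between the fingers and tin_large below 0.05 N and horizontal distance between tin_medium and seat_medium below 0.01 m and z of tin_medium in the frame of seat_medium between 0.003 and 0.0085 m and contact force between the fingers and tin_medium below 0.05 N and horizontal distance between tin_small and seat_small below 0.01 m and z of tin_small in the frame of seat_small between 0.003 and 0.0085 m and contact force between the fingers and tin_small below 0.05 N and distance of each of polish_large, polish_medium, bench_block, ring_clamp from where it was at the start of the episode below 0.025 m); the robot touches nothing.
It fails at once if a window tin is dropped (a free fall of more than about 13 mm) or knocked flying ((linear speed of tin_large above 0.5 m/s and contact force between the fingers and tin_large below 0.05 N) or (linear speed of tin_medium above 0.5 m/s and contact force between the fingers and tin_medium below 0.05 N) or (linear speed of tin_small above 0.5 m/s and contact force between the fingers and tin_small below 0.05 N)).
It fails at once if a plain-lidded polish tin is moved more than 25 mm from its place (distance of any of polish_large, polish_medium from where it was at the start of the episode above 0.025 m).
It fails at once if the bench block or the ring clamp is moved more than 25 mm from its place (distance of any of bench_block, ring_clamp from where it was at the start of the episode above 0.025 m).
It also fails if it takes over 88 s, if anything falls off the work surface, if the arm or the gripper's body presses on something with over 40 N, if the wrist force passes 120 N, or if a joint passes its speed limit or range.

## Working session

There is one attempt and no reset: what is moved stays moved. The work goes in short steps, Python scripts to look and compute and a shell command to move; the robot and the scene stay as the last step left them, time stands still between calls to the robot, and variables do not carry over. Pictures are saved under pics/ and viewed, at most 14 in all, crops included, and the job is handed in when it is done.

```bash
ls; mkdir -p pics
python3 - <<'E'
from cell import observe,cams,robot,models
import cv2
s=observe();print(s)
for c in("top","scene"):
    cv2.imwrite(f"pics/{c}0.png",cams.read_camera(c)[:,:,::-1])
for n in "tin_large tin_medium tin_small seat_large seat_medium seat_small polish_large polish_medium bench_block ring_clamp".split():
    for c in ("top","scene"):
        print(n,c,[(d["position"],round(d["confidence"],2)) for d in models.pinpoint(n,c)][:3])
print(observe()["time"])
E
```

```text
pics
{'time': 0.0, 'qpos': array([ 9.99996893e-01,  3.42713550e-01,  1.52499216e+00, -5.12993710e-07,
        1.27538751e+00, -1.46005046e-01]), 'qvel': array([-0.00065693,  0.00128248, -0.00159154, -0.00029446,  0.00107384,
        0.0001377 ]), 'joint_efforts': array([-1.24036437e-04, -4.31223679e+01, -2.44216937e+01,  7.16327643e-02,
        5.57912013e-02, -8.66563755e-05]), 'tool_pos': array([0.21628225, 0.47823886, 0.40405819]), 'tool_rot': array([-3.14010798e+00, -2.17827691e-04,  2.71679825e+00]), 'contact_force': array([-0.46288468,  0.38090321,  0.37225758]), 'torque': array([ 0.03226145, -0.02175678, -0.04678999]), 'grip_force': 0.0, 'opening': 0.0913693083509506}
tin_large top [([0.4961, -0.125, 0.0025], 0.94), ([0.5006, 0.28, 0.0052], 0.29)]
tin_large scene [([0.4969, -0.1199, -0.0021], 0.98)]
tin_medium top [([0.4968, 0.0352, 0.0051], 0.56)]
tin_medium scene [([0.5004, 0.0328, -0.0033], 0.87), ([0.5888, 0.3108, 0.006], 0.22)]
tin_small top []
tin_small scene []
seat_large top [([0.4081, 0.2566, 0.0034], 0.79), ([0.5014, 0.2767, 0.0034], 0.37)]
seat_large scene [([0.4138, 0.2527, 0.0028], 0.73)]
seat_medium top [([0.5873, 0.3065, 0.0072], 0.8)]
seat_medium scene [([0.5879, 0.3084, 0.008], 0.83), ([0.6417, 0.1252, 0.0004], 0.66)]
seat_small top [([0.5004, 0.2755, 0.0033], 0.93)]
seat_small scene [([0.4999, 0.2812, 0.0065], 0.91)]
polish_large top [([0.6259, -0.1905, -0.001], 0.59)]
polish_large scene [([0.628, -0.1869, 0.0021], 0.66)]
polish_medium top [([0.4473, -0.2993, -0.002], 0.62)]
polish_medium scene [([0.4492, -0.2965, 0.0028], 0.83)]
bench_block top [([0.6397, 0.1259, -0.0033], 0.68)]
bench_block scene [([0.6431, 0.1279, 0.0012], 0.69), ([0.6405, -0.3728, 0.0014], 0.4)]
ring_clamp top [([0.6451, -0.3697, -0.0018], 0.88)]
ring_clamp scene [([0.6469, -0.374, -0.0012], 0.71)]
1.1
```

View pics/top0.png

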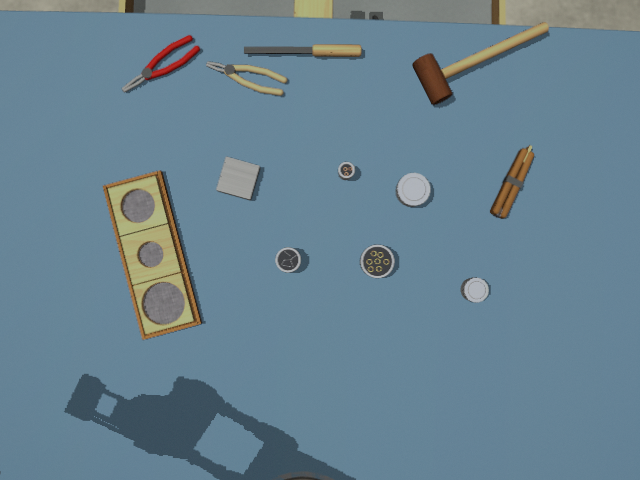

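View pics/scene0.png

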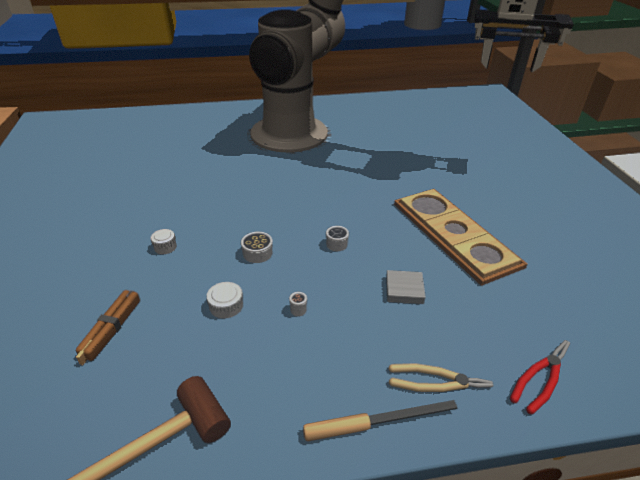

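The top view shows the window tins at about (378,261) for large, (288,260) for medium and (347,171) for small. The polish tins are at (414,190) and (476,290). The recesses are at (138,205) medium, (151,254) small and (164,303) large. Next I'll measure these from the pixels.

```bash
cat > h.py <<'E'
import numpy as np,cv2
from cell import cams
def world(cam,uv,z,M=None):
    m=M or cams.camera_model(cam);K=np.array(m["camera_matrix"],float);T=np.array(m["pose"])
    n=cv2.undistortPoints(np.array(uv,float).reshape(-1,1,2),K,np.array([m["k1"],0,0,0,0.]))[:,0]
    d=np.c_[n,np.ones(len(n))]@T[:3,:3].T;o=T[:3,3]
    return (o+d*((z-o[2])/d[:,2])[:,None])
def circle(P):  # least squares circle in plane
    A=np.c_[2*P[:,:2],np.ones(len(P))];s=np.linalg.lstsq(A,(P[:,:2]**2).sum(1),rcond=None)[0]
    return s[:2],np.sqrt(s[2]+s[:2]@s[:2])
def ring(g,cam,c0,z,r,M=None,sgn=1,w=.3):
    """refine circle of known radius r (m) by max radial gradient in rectified patch"""
    best=None;a=np.linspace(0,2*np.pi,120,endpoint=False)
    m=M or cams.camera_model(cam);T=np.linalg.inv(np.array(m["pose"]));K=np.array(m["camera_matrix"],float)
    def px(c,r):
        W=np.c_[c[0]+r*np.cos(a),c[1]+r*np.sin(a),np.full(120,z)]
        p=cv2.projectPoints(W,cv2.Rodrigues(T[:3,:3])[0],T[:3,3],K,np.array([m["k1"],0,0,0,0.]))[0][:,0].astype(np.float32)
        return cv2.remap(g,p[:,:1].copy(),p[:,1:].copy(),cv2.INTER_LINEAR)[:,0]
    for dx in np.arange(-.012,.0121,.001):
        for dy in np.arange(-.012,.0121,.001):
            c=(c0[0]+dx,c0[1]+dy)
            s=np.median(sgn*(px(c,r+.002)-px(c,r-.002)))+.5*np.mean(sgn*(px(c,r+.002)-px(c,r-.002)))
            if best is None or s>best[0]: best=(s,c)
    return best
E
python3 - <<'E'
from h import *
g=cv2.imread("pics/top0.png").astype(np.float32).mean(2)
for n,uv,z,r,sg in [("tl",(378,261),.032,.03,-1),("tm",(288,260),.032,.0225,-1),("ts",(347,171),.032,.015,-1),("pl",(414,190),.032,.03,-1),("pm",(476,290),.032,.0225,-1),
 ("sl",(164,303),.018,.038,1),("sm",(138,205),.018,.0305,1),("ss",(151,254),.018,.023,1)]:
    p=world("top",[uv],z)[0]; b=ring(g,"top",p,z,r,sgn=sg); print(n,p[:2].round(4),np.round(b[1],4),round(float(b[0]),1))
E
```

```text
tl [ 0.4975 -0.124 ] [ 0.4975 -0.123 ] 79.0
tm [0.4962 0.0346] [0.4972 0.0356] 74.8
ts [ 0.6562 -0.0664] [ 0.6582 -0.0654] 91.0
pl [ 0.6252 -0.1865] [ 0.6282 -0.1855] 115.1
pm [ 0.4494 -0.2995] [ 0.4494 -0.2995] 99.7
sl [0.4159 0.2527] [0.4169 0.2557] 66.7
sm [0.589  0.3047] [0.589  0.3057] 65.1
ss [0.5021 0.2785] [0.5021 0.2805] 58.9
```

```bash
cat > go.py <<'E'
import sys,numpy as np
from cell import observe
from scipy.spatial.transform import Rotation as R
s=observe();Rm=R.from_euler("xyz",s["tool_rot"]).as_matrix()
print("t",s["time"],"tcp",s["tool_pos"].round(4),"yaw",s["tool_rot"].round(4),"open",s["opening"],"grip",s["grip_force"])
yt=.283+np.pi; d=(s["tool_rot"][2]-yt+np.pi)%(2*np.pi)-np.pi
print("turn",round(d/np.pi,4))
for a in sys.argv[1:]:
    p=np.array(eval(a));print(a,((Rm.T@(p-s["tool_pos"]))/.4).round(4))
E
python3 go.py .4975,-.123,.30 .4975,-.123,.189
```

```text
t 1.1 tcp [0.2164 0.4783 0.4047] yaw [3.1416 0.     2.7168] open 0.09156395639007828 grip 0.0
turn -0.2253
.4975,-.123,.30 [-1.26   -1.08    0.2618]
.4975,-.123,.189 [-1.26   -1.08    0.5393]
```

```bash
python3 -m jog '[[[-0.63,-0.54,0.13],-0.2253,0],[[-0.63,-0.54,0.13],-0.2253,0],[[-0.63,-0.54,0.13],-0.2253,0],[[-0.63,-0.54,0.13],-0.2253,0],[[-0.63,-0.54,0.13],-0.2253,0],[[-0.63,-0.54,0.13],-0.2253,0],[[-0.63,-0.54,0.13],-0.2253,0],[[-0.63,-0.54,0.13],-0.2253,0]]' 20; python3 go.py .4975,-.123,.30
```

```text
time: 2.1
tool_pos: [0.3569, 0.1778, 0.3529]
tool_rot: [3.141, 0.0, -2.86]
contact_force: [-0.2, 0.4, 0.4]
opening: 0.0917
grip_force: 0.0
t 2.1 tcp [0.3569 0.1778 0.3529] yaw [ 3.1411e+00  2.0000e-04 -2.8596e+00] open 0.09168914154543151 grip 0.0
turn -0.0003
.4975,-.123,.30 [-0.1282 -0.8202  0.1318]
```

```bash
python3 -m jog '[[[-0.128,-0.82,0.132],0,0],[[-0.128,-0.82,0.132],0,0],[[-0.128,-0.82,0.132],0,0],[[-0.128,-0.82,0.132],0,0],[[-0.128,-0.82,0.132],0,0],[[-0.128,-0.82,0.132],0,0],[[-0.128,-0.82,0.132],0,0],[[-0.128,-0.82,0.132],0,0],[[-0.128,-0.82,0.132],0,0]]'
python3 - <<'E'
from h import *
from cell import models
M=cams.camera_model("wrist");im=cams.read_camera("wrist")
cv2.imwrite("pics/w1.png",im[:,:,::-1])
for c in("wrist","top"): print([(d["position"],d["confidence"]) for d in models.find_in("tin_large",c)])
g=im.astype(np.float32).mean(2)
print(ring(g,"wrist",(.4975,-.123),.032,.03,M=M,sgn=-1), np.array(M["pose"])[:3,3])
E
python3 go.py .4975,-.123,.189
```

```text
time: 3.22
tool_pos: [0.4974, -0.1212, 0.3004]
tool_rot: [3.141, 0.0, -2.856]
contact_force: [-0.1, 0.6, 0.3]
opening: 0.0921
grip_force: 0.0
[([0.489, -0.1289, 0.029], 0.55)]
[([0.494, -0.1263, 0.0345], 0.97)]
(np.float32(105.983315), (np.float64(0.4965), np.float64(-0.12399999999999999))) [ 0.41785333 -0.14542221  0.28084293]
t 3.375 tcp [ 0.4976 -0.122   0.3003] yaw [-3.1414e+00  4.0000e-04 -2.8573e+00] open 0.09181784438949118 grip 0.0
turn 0.0004
.4975,-.123,.189 [ 0.0009 -0.0022  0.2783]
```

View pics/w1.png

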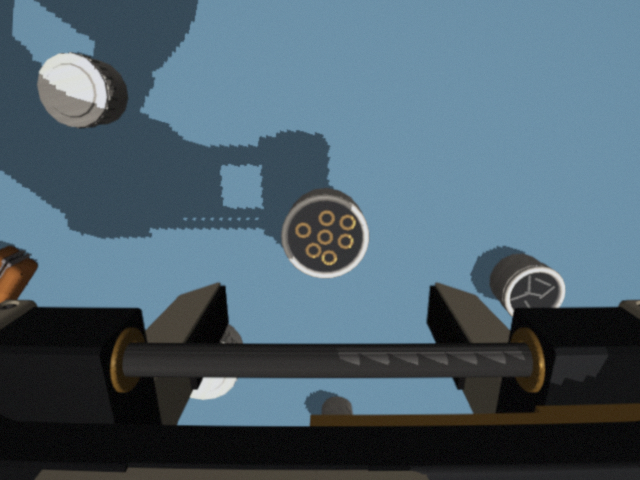

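The wrist view shows the large window tin at (325,235), midway between the fingers. The fit agrees with the top camera to about 1 mm, so I'll go down and grip.

```bash
python3 -m jog '[[[0.002,-0.003,0.14],0,0],[[0.002,-0.003,0.22],0,0],[[0.002,-0.003,0.278],0,0],[[0.002,-0.003,0.278],0,0],[[0.002,-0.003,0.278],0,0],[[0.002,-0.003,0.278],0,1],[[0.002,-0.003,0.278],0,1],[[0.002,-0.003,0.278],0,1],[[0.002,-0.003,0.278],0,1],[[0.002,-0.003,0.278],0,1],[[0.002,-0.003,0.278],0,1],[[0.002,-0.003,0.278],0,1]]' 20; python3 go.py .4975,-.123,.30
```

```text
time: 4.88
tool_pos: [0.4973, -0.1243, 0.1889]
tool_rot: [-3.142, 0.0, -2.859]
contact_force: [-1.4, 1.1, 6.1]
opening: 0.0599
grip_force: 20.0
t 4.875 tcp [ 0.4973 -0.1243  0.1889] yaw [-3.1416e+00  3.0000e-04 -2.8586e+00] open 0.05989640065949025 grip 20.00062197446823
turn -0.0
.4975,-.123,.30 [-0.0014  0.003  -0.2776]
```

```bash
python3 -m jog '[[[0,0,-0.05],0,1],[[0,0,-0.12],0,1],[[0,0,-0.2],0,1],[[0,0,-0.26],0,1],[[0,0,-0.278],0,1],[[0,0,-0.278],0,1]]'; python3 go.py .4163,.2555,.30
```

```text
time: 5.62
tool_pos: [0.4971, -0.1243, 0.2994]
tool_rot: [3.141, -0.0, -2.859]
contact_force: [0.1, -0.2, -1.2]
opening: 0.0595
grip_force: 20.0
t 5.625 tcp [ 0.4971 -0.1243  0.2994] yaw [ 3.1414e+00 -2.0000e-04 -2.8586e+00] open 0.059458310030079925 grip 19.999756515026093
turn -0.0
.4163,.2555,.30 [-0.0711  0.9682 -0.0012]
```

```bash
python3 -m jog '[[[-0.005,0.07,0],0,1],[[-0.013,0.18,0],0,1],[[-0.021,0.29,0],0,1],[[-0.03,0.4,0],0,1],[[-0.037,0.51,0],0,1],[[-0.045,0.62,0],0,1],[[-0.053,0.73,0],0,1],[[-0.061,0.83,0],0,1],[[-0.067,0.91,0],0,1],[[-0.071,0.955,0],0,1],[[-0.071,0.968,0],0,1],[[-0.071,0.968,0],0,1]]'
python3 - <<'E'
from h import *
M=cams.camera_model("wrist");im=cams.read_camera("wrist")
cv2.imwrite("pics/w2.png",im[:,:,::-1])
g=im.astype(np.float32).mean(2)
for n,c,r in [("sl",(.4163,.2555),.038),("sm",(.5891,.3057),.0305),("ss",(.5027,.2806),.023)]:
    print(n,ring(g,"wrist",c,.018,r,M=M))
E
python3 go.py .4163,.2555,.30 .4163,.2555,.20
```

```text
time: 7.12
tool_pos: [0.4165, 0.2549, 0.2995]
tool_rot: [-3.141, -0.001, -2.859]
contact_force: [-0.0, -0.7, -1.6]
opening: 0.0594
grip_force: 20.0
sl (np.float32(78.69484), (np.float64(0.4133), np.float64(0.2535)))
sm (np.float32(12.281412), (np.float64(0.5861), np.float64(0.30670000000000003)))
ss (np.float32(25.587246), (np.float64(0.5127), np.float64(0.2926)))
t 7.175 tcp [0.4166 0.2547 0.2997] yaw [-3.1413e+00 -4.0000e-04 -2.8592e+00] open 0.059469453747950644 grip 19.999759197235107
turn -0.0002
.4163,.2555,.30 [ 0.0002  0.0021 -0.0008]
.4163,.2555,.20 [1.000e-04 2.200e-03 2.492e-01]
```

View pics/w2.png

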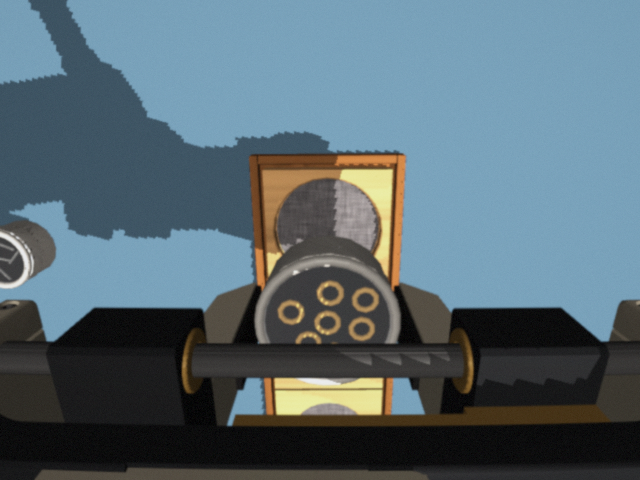

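The wrist view shows the tin held level and the large recess behind it at (328,228). The two recess estimates are 3 mm apart, so I'll aim between them and lower.

```bash
python3 -m jog '[[[0.004,0.001,0.08],0,1],[[0.004,0.001,0.15],0,1],[[0.004,0.001,0.2],0,1],[[0.004,0.001,0.23],0,1],[[0.004,0.001,0.242],0,1],[[0.004,0.001,0.248],0,1],[[0.004,0.001,0.251],0,1],[[0.004,0.001,0.251],0,1],[[0.004,0.001,0.251],0,1]]'; python3 go.py
```

```text
time: 8.3
tool_pos: [0.4148, 0.2554, 0.1998]
tool_rot: [3.141, 0.001, -2.859]
contact_force: [0.0, -0.2, -1.8]
opening: 0.0598
grip_force: 20.0
t 8.3 tcp [0.4148 0.2554 0.1998] yaw [ 3.1414e+00  7.0000e-04 -2.8585e+00] open 0.059764406442231535 grip 19.999813735485077
turn 0.0
```

```bash
python3 -m jog '[[[0,0,0.002],0,1],[[0,0,0.003],0,1],[[0,0,0.003],0,1]]'|head -4;  python3 -m jog '[[[0,0,0.0015],0,1],[[0,0,0.0015],0,1]]'
```

```text
time: 8.68
tool_pos: [0.4148, 0.2554, 0.1989]
tool_rot: [3.141, 0.001, -2.859]
contact_force: [-2.2, -1.4, 5.0]
time: 8.93
tool_pos: [0.4148, 0.2554, 0.1989]
tool_rot: [3.141, 0.001, -2.859]
contact_force: [-3.2, -1.7, 12.1]
opening: 0.0596
grip_force: 20.0
```

Contact came at the expected height, so the tin is seated. Now I'll release and lift.

```bash
python3 -m jog '[[[0,0,-0.001],0,0.6],[[0,0,-0.002],0,0],[[0,0,-0.002],0,0],[[0,0,-0.002],0,0],[[0,0,-0.002],0,0],[[0,0,-0.08],0,0],[[0,0,-0.2],0,0],[[0,0,-0.252],0,0],[[0,0,-0.252],0,0],[[0,0,-0.252],0,0]]'; python3 go.py .4972,.0352,.30
```

```text
time: 10.18
tool_pos: [0.4144, 0.2552, 0.2975]
tool_rot: [-3.141, -0.002, -2.859]
contact_force: [-0.6, -1.0, -0.4]
opening: 0.0919
grip_force: 0.0
t 10.175 tcp [0.4144 0.2552 0.2975] yaw [-3.1415e+00 -1.7000e-03 -2.8586e+00] open 0.09188002011077684 grip 0.0
turn -0.0
.4972,.0352,.30 [-0.0452 -0.5859 -0.0063]
```

```bash
python3 -m jog '[[[-0.045,-0.586,-0.006],0,0],[[-0.045,-0.586,-0.006],0,0],[[-0.045,-0.586,-0.006],0,0],[[-0.045,-0.586,-0.006],0,0],[[-0.045,-0.586,-0.006],0,0],[[-0.045,-0.586,-0.006],0,0],[[-0.045,-0.586,-0.006],0,0],[[-0.045,-0.586,-0.006],0,0]]'
python3 - <<'E'
from h import *
M=cams.camera_model("wrist");g=cams.read_camera("wrist").astype(np.float32).mean(2)
print("tm",ring(g,"wrist",(.4972,.0352),.032,.0225,M=M,sgn=-1))
im=cams.read_camera("top");cv2.imwrite("pics/t2.png",cv2.resize(im[150:360,80:400,::-1],None,fx=2,fy=2));g=im.astype(np.float32).mean(2)
print("tl",ring(g,"top",(.415,.2545),.042,.03,sgn=-1))
E
python3 go.py .4972,.0352,.189
```

```text
time: 11.18
tool_pos: [0.4972, 0.0364, 0.3008]
tool_rot: [3.141, -0.0, -2.857]
contact_force: [-0.4, -0.2, -0.6]
opening: 0.0919
grip_force: 0.0
tm (np.float32(97.7244), (np.float64(0.4952), np.float64(0.03420000000000001)))
tl (np.float32(111.191635), (np.float64(0.416), np.float64(0.2555)))
t 11.275 tcp [0.4973 0.0361 0.3009] yaw [ 3.1415e+00  1.0000e-04 -2.8572e+00] open 0.09179860057267816 grip 0.0
turn 0.0004
.4972,.0352,.189 [ 0.0009 -0.002   0.2799]
```

View pics/t2.png

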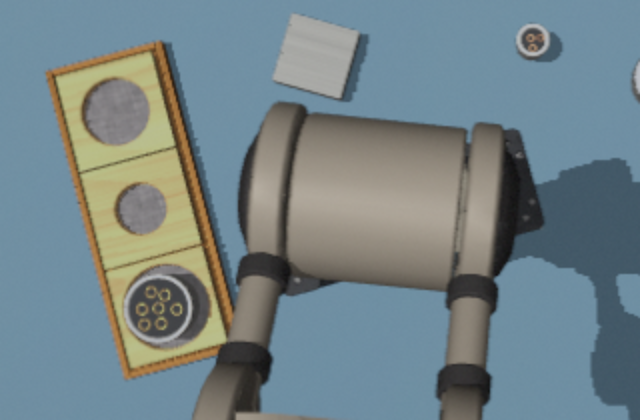

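The crop shows the large tin sitting in its recess at crop (160,308). Its measured centre is within 1 mm of the seat's. Next is the medium tin.

```bash
python3 -m jog '[[[0.003,-0.003,0.14],0,0],[[0.003,-0.003,0.22],0,0],[[0.003,-0.003,0.28],0,0],[[0.003,-0.003,0.28],0,0],[[0.003,-0.003,0.28],0,0],[[0.003,-0.003,0.28],0,1],[[0.003,-0.003,0.28],0,1],[[0.003,-0.003,0.28],0,1],[[0.003,-0.003,0.28],0,1],[[0.003,-0.003,0.28],0,1],[[0.003,-0.003,0.28],0,1],[[0.003,-0.003,0.28],0,1]]' 20; python3 -m jog '[[[0,0,-0.05],0,1],[[0,0,-0.12],0,1],[[0,0,-0.2],0,1],[[0,0,-0.26],0,1],[[0,0,-0.278],0,1],[[0,0,-0.278],0,1]]'; python3 go.py .5891,.3057,.30
```

```text
time: 12.78
tool_pos: [0.4967, 0.0338, 0.189]
tool_rot: [3.142, 0.0, -2.859]
contact_force: [-0.2, 0.6, 0.4]
opening: 0.0446
grip_force: 20.0
time: 13.52
tool_pos: [0.4965, 0.0338, 0.2999]
tool_rot: [3.142, 0.0, -2.859]
contact_force: [0.3, 0.7, 0.0]
opening: 0.0442
grip_force: 20.0
t 13.525 tcp [0.4965 0.0338 0.2999] yaw [ 3.1415  0.     -2.8586] open 0.044223972544475014 grip 19.999915659427643
turn 0.0
.5891,.3057,.30 [-4.120e-01  5.881e-01 -3.000e-04]
```

```bash
python3 -m jog '[[[-0.03,0.05,0],0,1],[[-0.09,0.13,0],0,1],[[-0.15,0.22,0],0,1],[[-0.21,0.3,0],0,1],[[-0.27,0.39,0],0,1],[[-0.33,0.47,0],0,1],[[-0.38,0.54,0],0,1],[[-0.41,0.58,0],0,1],[[-0.411,0.587,0],0,1],[[-0.411,0.587,0],0,1],[[-0.411,0.587,0],0,1]]'
python3 - <<'E'
from h import *
M=cams.camera_model("wrist");im=cams.read_camera("wrist");g=im.astype(np.float32).mean(2)
cv2.imwrite("pics/w3.png",im[:,:,::-1])
for n,c,r in [("sm",(.5891,.3057),.0305),("ss",(.5027,.2806),.023)]: print(n,ring(g,"wrist",c,.018,r,M=M))
E
python3 go.py .5885,.305,.20
```

```text
time: 14.9
tool_pos: [0.5889, 0.3042, 0.2998]
tool_rot: [-3.141, -0.001, -2.86]
contact_force: [-0.9, 0.7, -0.7]
opening: 0.0445
grip_force: 20.0
sm (np.float32(79.148544), (np.float64(0.5871), np.float64(0.3047)))
ss (np.float32(93.774414), (np.float64(0.49870000000000003), np.float64(0.2796)))
t 14.95 tcp [0.589  0.3043 0.3001] yaw [-3.1415e+00 -4.0000e-04 -2.8595e+00] open 0.04454395429032995 grip 19.99983787536621
turn -0.0003
.5885,.305,.20 [0.0005 0.0021 0.2502]
```

View pics/w3.png

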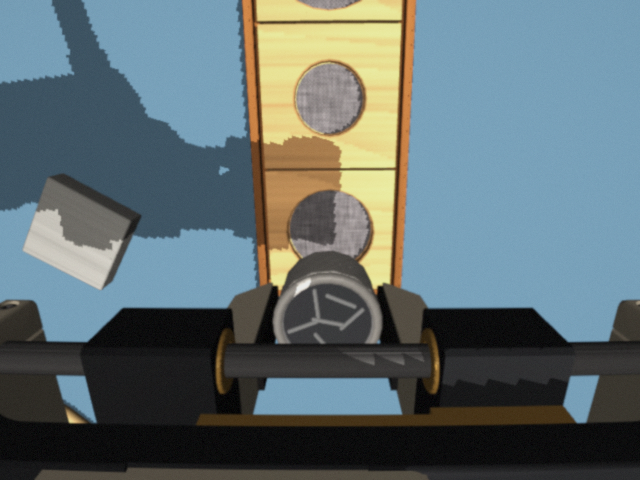

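The medium tin is held level with its recess behind it at (330,225). The estimates agree within 2 mm, so I'll lower it.

```bash
python3 -m jog '[[[0.002,0.001,0.08],0,1],[[0.002,0.001,0.15],0,1],[[0.002,0.001,0.2],0,1],[[0.002,0.001,0.23],0,1],[[0.002,0.001,0.243],0,1],[[0.002,0.001,0.248],0,1],[[0.002,0.001,0.251],0,1],[[0.002,0.001,0.251],0,1],[[0.002,0.001,0.251],0,1]]'; python3 -m jog '[[[0,0,0.002],0,1],[[0,0,0.003],0,1],[[0,0,0.003],0,1]]'
```

```text
time: 16.08
tool_pos: [0.5882, 0.3054, 0.2001]
tool_rot: [3.141, 0.001, -2.859]
contact_force: [-1.0, -0.6, -0.1]
opening: 0.0446
grip_force: 20.0
time: 16.45
tool_pos: [0.5881, 0.3054, 0.199]
tool_rot: [3.141, 0.0, -2.859]
contact_force: [-1.2, -0.8, 3.2]
opening: 0.0443
grip_force: 20.0
```

```bash
python3 -m jog '[[[0,0,0.001],0,0.8],[[0,0,0],0,0],[[0,0,0],0,0],[[0,0,0],0,0],[[0,0,0],0,0],[[0,0,-0.08],0,0],[[0,0,-0.2],0,0],[[0,0,-0.252],0,0],[[0,0,-0.252],0,0],[[0,0,-0.252],0,0]]'; python3 go.py .6582,-.0654,.30
```

```text
time: 17.7
tool_pos: [0.5878, 0.3052, 0.2979]
tool_rot: [-3.141, -0.002, -2.859]
contact_force: [-0.5, -0.3, -0.5]
opening: 0.0917
grip_force: 0.0
t 17.7 tcp [0.5878 0.3052 0.2979] yaw [-3.1415e+00 -2.3000e-03 -2.8586e+00] open 0.0916952190212607 grip 0.0
turn -0.0
.6582,-.0654,.30 [ 0.0895 -0.9387 -0.005 ]
```

```bash
python3 -m jog '[[[0.0895,-0.94,-0.005],0,0],[[0.0895,-0.94,-0.005],0,0],[[0.0895,-0.94,-0.005],0,0],[[0.0895,-0.94,-0.005],0,0],[[0.0895,-0.94,-0.005],0,0],[[0.0895,-0.94,-0.005],0,0],[[0.0895,-0.94,-0.005],0,0],[[0.0895,-0.94,-0.005],0,0],[[0.0895,-0.94,-0.005],0,0],[[0.0895,-0.94,-0.005],0,0],[[0.0895,-0.94,-0.005],0,0]]'
python3 - <<'E'
from h import *
M=cams.camera_model("wrist");im=cams.read_camera("wrist");g=im.astype(np.float32).mean(2)
cv2.imwrite("pics/w4.png",im[:,:,::-1])
print("ts",ring(g,"wrist",(.6582,-.0654),.032,.015,M=M,sgn=-1))
g=cams.read_camera("top").astype(np.float32).mean(2)
print("tm",ring(g,"top",(.588,.3045),.042,.0225,sgn=-1))
E
python3 go.py .6575,-.066,.189
```

```text
time: 19.08
tool_pos: [0.6587, -0.0646, 0.3014]
tool_rot: [3.142, 0.0, -2.857]
contact_force: [0.1, -0.7, 0.3]
opening: 0.092
grip_force: 0.0
ts (np.float32(4.3595757), (np.float64(0.6702), np.float64(-0.0744)))
tm (np.float32(105.44665), (np.float64(0.589), np.float64(0.3055)))
t 19.175 tcp [ 0.6587 -0.0651  0.3014] yaw [-3.1416e+00  2.0000e-04 -2.8577e+00] open 0.09156121223273302 grip 0.0
turn 0.0003
.6575,-.066,.189 [ 0.0036 -0.0013  0.2811]
```

View pics/w4.png

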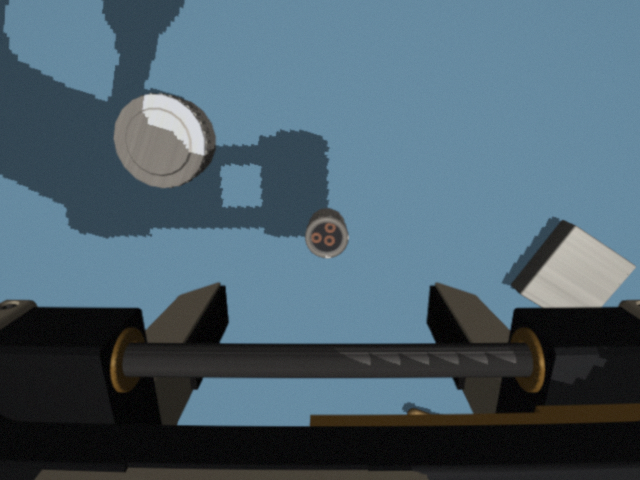

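The small window tin is at (326,237), centred between the fingers just as the large one was. The ring fit failed in its dark surroundings (score 4), so I'm ignoring it and keeping the top camera's value. The large polish tin at (165,140) is well clear.

```bash
python3 -m jog '[[[0.003,-0.001,0.14],0,0],[[0.003,-0.001,0.22],0,0],[[0.003,-0.001,0.281],0,0],[[0.003,-0.001,0.281],0,0],[[0.003,-0.001,0.281],0,0],[[0.003,-0.001,0.281],0,1],[[0.003,-0.001,0.281],0,1],[[0.003,-0.001,0.281],0,1],[[0.003,-0.001,0.281],0,1],[[0.003,-0.001,0.281],0,1],[[0.003,-0.001,0.281],0,1],[[0.003,-0.001,0.281],0,1]]' 20; python3 -m jog '[[[0,0,0],0,1],[[0,0,0],0,1],[[0,0,-0.05],0,1],[[0,0,-0.12],0,1],[[0,0,-0.2],0,1],[[0,0,-0.26],0,1],[[0,0,-0.278],0,1],[[0,0,-0.278],0,1]]'; python3 go.py .502,.280,.30
```

```text
time: 20.68
tool_pos: [0.6577, -0.0664, 0.1889]
tool_rot: [3.141, -0.0, -2.859]
contact_force: [-0.5, 0.3, 0.8]
opening: 0.0292
grip_force: 20.0
time: 21.68
tool_pos: [0.6576, -0.0664, 0.3007]
tool_rot: [-3.141, 0.001, -2.859]
contact_force: [-0.4, 0.5, -1.7]
opening: 0.0295
grip_force: 20.0
t 21.675 tcp [ 0.6576 -0.0664  0.3007] yaw [-3.1412e+00  9.0000e-04 -2.8586e+00] open 0.02947587979507669 grip 19.9999737739563
turn 0.0
.502,.280,.30 [0.1316 0.9402 0.0013]
```

```bash
python3 -m jog '[[[0.01,0.07,0],0,1],[[0.025,0.18,0],0,1],[[0.041,0.29,0],0,1],[[0.056,0.4,0],0,1],[[0.071,0.51,0],0,1],[[0.087,0.62,0],0,1],[[0.102,0.73,0],0,1],[[0.116,0.83,0],0,1],[[0.127,0.91,0],0,1],[[0.131,0.935,0],0,1],[[0.131,0.94,0],0,1],[[0.131,0.94,0],0,1]]'
python3 - <<'E'
from h import *
M=cams.camera_model("wrist");im=cams.read_camera("wrist");g=im.astype(np.float32).mean(2)
cv2.imwrite("pics/w5.png",im[:,:,::-1])
print("ss",ring(g,"wrist",(.5025,.2805),.018,.023,M=M))
E
python3 go.py .502,.280,.20
```

```text
time: 23.18
tool_pos: [0.5028, 0.2792, 0.2998]
tool_rot: [-3.141, -0.0, -2.859]
contact_force: [0.2, -0.5, 0.1]
opening: 0.0293
grip_force: 20.0
ss (np.float32(123.984634), (np.float64(0.5015), np.float64(0.2795)))
t 23.225 tcp [0.5029 0.2791 0.2999] yaw [-3.1413e+00 -2.0000e-04 -2.8597e+00] open 0.029240800624013474 grip 19.99988615512848
turn -0.0004
.502,.280,.20 [0.0014 0.0029 0.2498]
```

View pics/w5.png

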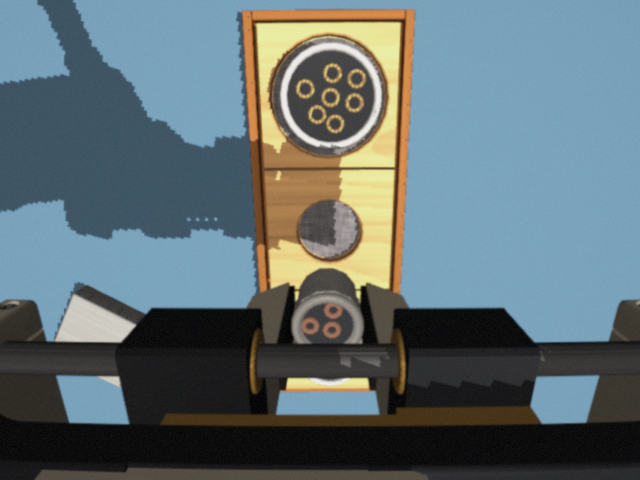

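The large tin at (330,95) is well centred in its recess. The small tin hangs level, with its recess at (330,230). I'll lower it.

```bash
python3 -m jog '[[[0.002,0.002,0.08],0,1],[[0.002,0.002,0.15],0,1],[[0.002,0.002,0.2],0,1],[[0.002,0.002,0.23],0,1],[[0.002,0.002,0.243],0,1],[[0.002,0.002,0.248],0,1],[[0.002,0.002,0.251],0,1],[[0.002,0.002,0.251],0,1],[[0.002,0.002,0.251],0,1]]'; python3 -m jog '[[[0,0,0.002],0,1],[[0,0,0.003],0,1],[[0,0,0.003],0,1]]'
```

```text
time: 24.35
tool_pos: [0.5014, 0.2806, 0.2001]
tool_rot: [3.141, 0.001, -2.858]
contact_force: [-0.4, -0.6, -0.1]
opening: 0.0293
grip_force: 20.0
time: 24.72
tool_pos: [0.5014, 0.2806, 0.1988]
tool_rot: [3.141, 0.0, -2.859]
contact_force: [-0.7, 0.3, 3.9]
opening: 0.0293
grip_force: 20.0
```

Seated. I'll release, lift, and pull back to clear the view.

```bash
python3 -m jog '[[[0,0,0.001],0,0.8],[[0,0,0],0,0],[[0,0,0],0,0],[[0,0,0],0,0],[[0,0,0],0,0],[[0,0,-0.08],0,0],[[0,0,-0.2],0,0],[[0,0,-0.3],0,0],[[0,-0.6,-0.3],0,0],[[0,-0.6,-0.3],0,0],[[0,-0.6,-0.3],0,0],[[0,-0.6,-0.3],0,0]]'; python3 -m jog '[[[0,-0.2,0],0,0],[[0,-0.2,0],0,0],[[0,-0.2,0],0,0]]'
python3 - <<'E'
from h import *
im=cams.read_camera("top");g=im.astype(np.float32).mean(2)
cv2.imwrite("pics/t3.png",im[:,:,::-1])
for n,c,z,r in [("tl",(.416,.2555),.042,.03),("tm",(.589,.3055),.042,.0225),("ts",(.502,.28),.042,.015),("pl",(.628,-.1855),.032,.03),("pm",(.4494,-.2995),.032,.0225)]: print(n,ring(g,"top",c,z,r,sgn=-1))
cv2.imwrite("pics/s3.png",cams.read_camera("scene")[:,:,::-1])
E
```

```text
time: 26.22
tool_pos: [0.5687, 0.0478, 0.3186]
tool_rot: [-3.141, 0.0, -2.859]
contact_force: [-0.3, -0.3, -1.0]
opening: 0.0915
grip_force: 0.0
time: 26.6
tool_pos: [0.5907, -0.0275, 0.3182]
tool_rot: [3.141, -0.0, -2.861]
contact_force: [0.4, -0.7, 0.8]
opening: 0.0918
grip_force: 0.0
tl (np.float32(114.096954), (np.float64(0.416), np.float64(0.2555)))
tm (np.float32(104.190605), (np.float64(0.589), np.float64(0.3055)))
ts (np.float32(117.33473), (np.float64(0.503), np.float64(0.281)))
pl (np.float32(63.793316), (np.float64(0.628), np.float64(-0.1855)))
pm (np.float32(90.69535), (np.float64(0.4504), np.float64(-0.2995)))
```

View pics/t3.png

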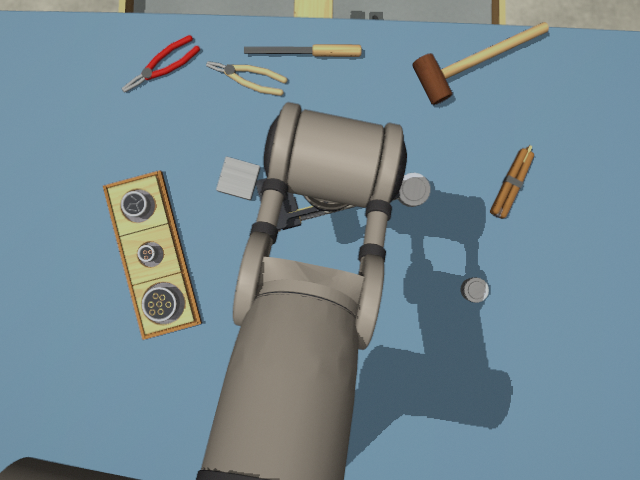

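View pics/s3.png

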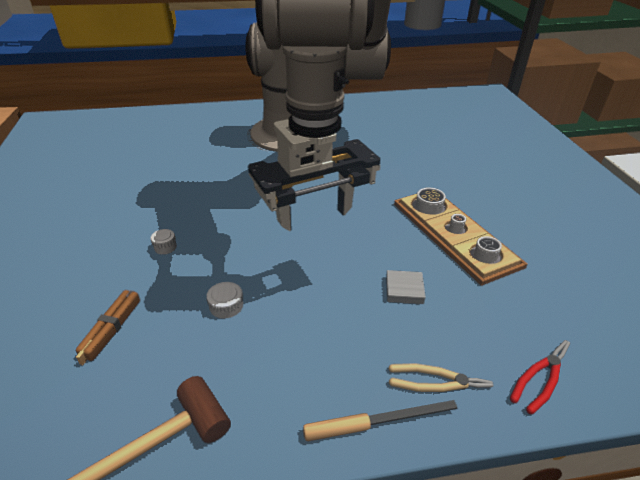

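Both views show the three tins upright in their recesses, at (135,205), (149,254) and (160,303) in the top view. The polish tins, block and clamp are unmoved, and the gripper is clear of everything.

```bash
python3 -c "
from cell import robot
print(robot.hand_in())"
```

```text
the job is handed in; nothing more can be done
None
```

I set all three window tins down in their matching recesses, upright and within about 1 mm of centre by the top camera; the polish tins, bench block and ring clamp look unmoved, and the job is handed in at about 27 s of the 88 s (no verdict came back).

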